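# Slide the mixing tray home into its pocket in the mixing board

## Task

Slide the white mixing tray along the plywood board, without lifting it off the board, until it drops into the shallow rectangular pocket between the guide battens. Leave it lying flat on the pocket's floor and let go of it, and do not disturb the tub, screwdriver or tape measure round the board.

Things in the scene. Friction and masses are not known exactly. Their poses are not given: they have to be found in the camera images.
- mix_tray: Loose shallow white open tray, 95 x 145 x 20 mm (x, y, z), 0.1-0.2 kg. Origin at the centre of its underside, y along its length, roughly the way it must be slid. Walls lean slightly out, 8-12 mm thick with the rim; rim edge at x = +-48, y = +-72 mm; inner floor 5 mm above the underside. An end wall can be pinched near y = +-67 mm (one finger inside), or the tray pushed or drawn along.
- mix_board: Fixed plywood board, 170 mm wide (x), from y = -310 to +100 mm in its frame, top face 16 mm above the bookcase top. Origin at bookcase-top height under the pocket's centre. The tray is slid along +y; it starts on the plain flat run y = -310 to -103 mm, centre 185 to 230 mm from the pocket's centre, up to 12 mm off the middle line, turned up to 0.2 rad.
- pocket (a point): Centre of the floor of the board's pocket, axes as the board's. Pocket 104 (x) x 153 mm (y), 10 mm deep, floor 6 mm above the bookcase top. The tray fits with 4 mm play all round; home, its origin is here and its rim 10 mm above the board's top.
- lead_in (a point): Point on the board's top on its middle line, 103 mm before the pocket's centre: mouth of the guide battens. Wooden battens 12 mm wide, 8 mm high stand flush along the pocket's two long sides and far end (a stop); from its near corners they flare out from 104 to about 135 mm apart at this point. The pocket's near end has no batten.
- filler_tub: White round tub with lid, 66 mm across, 41 mm high, loose, standing about 175 mm beyond the pocket's centre, past the board's far end. Origin at the centre of its underside. Not to be disturbed (30 mm allowed).
- screwdriver: Screwdriver with a red handle, 28 x 214 x 29 mm, loose, lying beside the pocket on the robot's side, roughly parallel to the board, 122 mm from its middle line. Origin at the centre of its underside. Not to be disturbed (30 mm allowed).
- tape_measure: Yellow tape measure, 65 x 68 x 35 mm, loose, standing beside the run on the far side from the robot, about 125 to 140 mm from the board's middle line. Origin at the centre of its underside. Not to be disturbed (30 mm allowed).

How it is judged (in metres and radians):
At the end, for the whole second after the job is handed in: Tray in the pocket: origin within 7 mm of the pocket centre along each board axis, under 3.5 mm above its floor, aligned within 0.12 rad, tilted under 0.04 rad, at rest, released; tub, screwdriver and tape measure within 30 mm of where they stood (z of mix_tray in the frame of pocket between -0.003 and 0.0035 m and x of mix_tray in the frame of pocket between -0.007 and 0.007 m and y of mix_tray in the frame of pocket between -0.007 and 0.007 m and angle between the y axis of mix_tray and the y axis of mix_board, either way round below 0.12 rad and angle between mix_tray's own z axis and vertical below 0.04 rad and linear speed of mix_tray below 0.01 m/s and contact force between mix_tray and the fingers below 0.1 N and distance of each of filler_tub, screwdriver, tape_measure from where it was at the start of the episode below 0.03 m); the robot touches nothing.
It fails at once if the tray is lifted more than 12 mm off the board's top instead of being slid (z of mix_tray in the frame of pocket above 0.022 m).
It fails at once if the filler tub is moved more than 30 mm (distance of filler_tub from where it was at the start of the episode above 0.03 m).
It fails at once if the screwdriver is moved more than 30 mm (distance of screwdriver from where it was at the start of the episode above 0.03 m).
It fails at once if the tape measure is moved more than 30 mm (distance of tape_measure from where it was at the start of the episode above 0.03 m).
It also fails if it takes over 40 s, if anything falls off the work surface, if the arm or the gripper's body presses on something with over 40 N, if the wrist force passes 120 N, or if a joint passes its speed limit or range.

## Robot

A 6-joint arm with a two-finger parallel gripper is mounted at the origin on a cart in front of the work surface, level with it; the furniture and walls round the work are solid. World frame = base frame: x ahead of the robot, y to its left, z up, the work surface at z = 0. Lengths are in mm, angles in rad, forces in N, time in s.
With the tool pointing down it reaches from about 300 to 875 mm from the base axis. Payload 4.2 kg.
Tool frame: the origin (TCP) lies midway between the tips of the shut fingers; the grasp point (between the pads) lies 19 mm behind it (bot.pinch_z is the distance from the TCP to the grasp point, in mm); z points along the fingers, y is the line along which they close (so a half turn about z gives the same grasp; the last joint's range is limited). The gripper opens to 85 mm and grips with 20 to 120 N. Pads are 22 mm wide; open, the fingers measure 114 mm over their backs; the gripper's body (76 mm by 85 mm) begins 54 mm behind the grasp point. The pads swing forward as they close: fully open they stand 13 mm farther back than shut.
Start: joints at [1.301, 0.32, 1.565, -0, 1.257, -0.02], TCP at [142.147, 557.168, 231.338] pointing down, gripper open.
Joint ranges: [-3.11, 3.11], [-0.84, 2.01], [0.21, 2.61], [-1.34, 4.49], [0.05, 2.63], [-2.56, 2.56]. Speed limits (rad/s): [2.57, 2.57, 3.14, 3.14, 3.14, 3.14].

## Interface

Orientations are given as a unit quaternion [x, y, z, w].
In Python, from bench import bot gives the robot as it stands.
- The arm moves only by the tool inch_along, called after "Emit:" by a JSON object that holds its "op" and its "data". Schema: {"type":"object","properties":{"offsets":{"type":"array","items":{"type":"object","properties":{"tx":{"type":"number"},"ty":{"type":"number"},"tz":{"type":"number"},"turn":{"type":"number"},"aperture":{"type":"number"}},"additionalProperties":false,"required":["aperture"]},"minItems":1,"maxItems":8},"squeeze":{"type":"number"},"only":{"type":"string"},"quiet":{"type":"boolean"},"lines":{"type":"string"}},"required":["offsets"],"additionalProperties":false}. offsets is a list of rows, 1 to 8 of them, each an object with the fields tx, ty, tz (the shift in m), turn (a turn about the tool's z in rad), aperture (the finger opening in mm); a field left out counts as zero (the opening has to be given); each row shifts and turns the commanded pose from where the row before left it, along the tool's axes as they then stand; what a row does not reach is not made up. A row lasts 1/8 s, in which the tool goes at most 62.5 mm and 0.188 rad, less where a joint would pass 70% of its speed; a pose out of reach is approached as far as the arm can. The fingers move at their own pace and stop on an object; squeeze is the grip in N (left out, the last holds). Time passes only in rows, so rows that do not move let the fingers close. The tool returns the time, the measured TCP pose, the force, the opening and the grip force at its end. only (a regular expression) keeps the lines of the reply that match it, lines (a string "A,B") keeps lines A to B, and quiet returns only ok. Input that does not fit is refused with a message, and nothing moves.
- bot.get_obs(): the state, without advancing time (a new reading comes with each control period).
- bot.grab_frame(name): name is "scene" or "top"; returns a dict with "frame" (384x512x3 uint8, red, green, blue), "fx", "fy", "cx", "cy" (pixels), "origin" and "orientation" of the camera in the world. Camera axes: x right, y down, z forward; pixel columns grow to the right and rows downward; lengths in mm; the calibration is good to about 2 mm. A picture is of the moment at which its call begins. There is no depth.
- bot.job_done(): hands the job in; it is judged then, once.
The state is a dict: "t": time; "qpos": joint angles; "qd": joint speeds; "effort": joint torques, N m; "tool_pos": TCP position; "tcp_rot": TCP orientation; "force": force on the tool from outside, world axes, zero at the start; "torque": the same for the moment, N m; "width": finger opening in mm; "grasp_force": force on a finger pad.
Only numpy, scipy, OpenCV 4.12 (cv2) and the standard library are available. Lean on these libraries where they do the work, as an engineer would, in place of code of your own. Each camera call takes 0.05 s, during which the arm holds its last target. There are 200 camera calls.

## Working session

There is one attempt and no reset: what is moved stays moved. The work goes in short steps, Python scripts to look and compute and a tool call to move; the robot and the scene stay as the last step left them, time stands still between calls to the robot, and variables do not carry over. Pictures are saved under pics/ and viewed, at most 10 in all, crops included, and the job is handed in when it is done.

```bash
ls; mkdir -p pics
```

Run:
```python
from bench import bot
import cv2,json
for n in ("scene","top"):
    f=bot.grab_frame(n); cv2.imwrite(f"pics/{n}0.png",f["frame"][:,:,::-1])
    print(n,{k:v for k,v in f.items() if k!="frame"})
print(bot.get_obs(), bot.pinch_z)
```

```text
bench.py
pics
scene {'fx': 357.49743028535926, 'fy': 357.49743028535926, 'cx': 257.6656507647883, 'cy': 199.78220178402657, 'origin': array([ 241.37747376, -239.10605006,  668.21961139]), 'orientation': array([ 0.89347941, -0.28466226,  0.10467441, -0.33121777])}
top {'fx': 346.58620268421225, 'fy': 346.58620268421225, 'cx': 253.52130452984957, 'cy': 193.13849838079787, 'origin': array([438.48116945, 193.44374571, 897.60802505]), 'orientation': array([ 0.71036037, -0.70042755,  0.03904133, -0.05714158])}
{'t': 0.1, 'qpos': array([ 1.30096874e+00,  3.20215525e-01,  1.56556932e+00, -1.25914604e-05,
        1.25746385e+00, -2.00113317e-02]), 'qd': array([ 0.00110096, -0.00092279, -0.00285514, -0.00365771, -0.0010363 ,
       -0.00018907]), 'effort': array([-2.53420267e-04, -4.16410732e+01, -2.34703678e+01, -5.41124700e-05,
        5.01735180e-03,  1.63686995e-06]), 'tool_pos': array([142.04311061, 556.71069066, 230.5687465 ]), 'tcp_rot': array([ 1.24581604e-01,  9.92209019e-01, -8.20205222e-04, -1.13651836e-04]), 'force': array([-0.47657728,  0.92765079,  0.32241802]), 'torque': array([ 0.04216598, -0.05385818, -0.0544064 ]), 'grasp_force': 0.0, 'width': 85.32165391221162} 18.700000000000003
```

View pics/scene0.png

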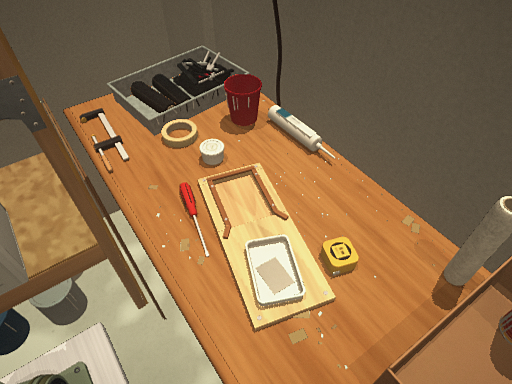

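View pics/top0.png

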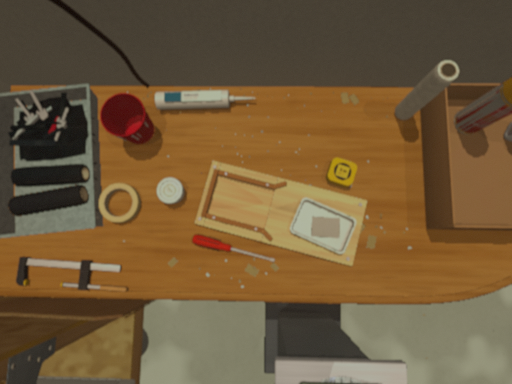

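The scene view shows the board running from (260,165) to (290,325), with the tray centred near (274,270). In the top view the tray is centred near (323,226), the pocket near (240,200), the tub at (170,191), the screwdriver at (210,243) and the tape measure at (342,172). The arm is out of view. Next I measure from both views.

Create h.py:
```python
import numpy as np,cv2
from scipy.spatial.transform import Rotation as R
def ray(f,uv):
    d=np.array([(uv[0]-f["cx"])/f["fx"],(uv[1]-f["cy"])/f["fy"],1.]); d=R.from_quat(f["orientation"]).apply(d)
    return np.array(f["origin"]),d/np.linalg.norm(d)
def plane(f,uv,z):
    o,d=ray(f,uv); return o+d*(z-o[2])/d[2]
def tri(f1,a,f2,b):
    o1,d1=ray(f1,a);o2,d2=ray(f2,b)
    s=np.linalg.lstsq(np.c_[d1,-d2],o2-o1,rcond=None)[0]
    p,q=o1+s[0]*d1,o2+s[1]*d2
    return (p+q)/2,np.linalg.norm(p-q)
def proj(f,p):
    c=R.from_quat(f["orientation"]).inv().apply(np.asarray(p,float)-f["origin"])
    return np.array([c[0]/c[2]*f["fx"]+f["cx"],c[1]/c[2]*f["fy"]+f["cy"]])
```

Run:
```python
from bench import bot
from h import *
big=[]
for n,c in (("scene",(190,155)),("top",(190,150))):
    f=bot.grab_frame(n); im=f["frame"][:,:,::-1]
    print(n,"base",proj(f,[0,0,0]),"tcp",proj(f,bot.get_obs()["tool_pos"]))
    x,y=c; w,h=(190,180) if n=="scene" else (190,120)
    cv2.imwrite(f"pics/{n}_crop.png",cv2.resize(im[y:y+h,x:x+w],None,fx=3 if n=="scene" else 4,fy=3 if n=="scene" else 4,interpolation=cv2.INTER_CUBIC))
    hsv=cv2.cvtColor(im,cv2.COLOR_BGR2HSV)
    m=((hsv[:,:,1]<60)&(hsv[:,:,2]>110)).astype(np.uint8)
    roi=np.zeros_like(m); roi[(slice(220,320),slice(225,320)) if n=="scene" else (slice(190,262),slice(280,362))]=1
    cs,_=cv2.findContours(m*roi,cv2.RETR_EXTERNAL,cv2.CHAIN_APPROX_NONE)
    k=max(cs,key=cv2.contourArea); print(cv2.contourArea(k),cv2.minAreaRect(k)); 
    print(np.round([plane(f,p,36)[:2] for p in cv2.boxPoints(cv2.minAreaRect(k))]))
    P=np.array([plane(f,p,36)[:2] for p in k[:,0]],np.float32)
    print("rect on z=36",cv2.minAreaRect(P))
```

```text
scene base [ 37.89248032 458.56664116] tcp [-11.32749811 118.33998867]
2886.5 ((275.04705810546875, 267.7117919921875), (65.404541015625, 49.243221282958984), 77.47119140625)
[[464. 127.]
 [564.  90.]
 [493. -42.]
 [406.  -7.]]
rect on z=36 ((478.5070495605469, 42.647403717041016), (145.3548126220703, 94.46092987060547), 67.00277709960938)
top base [341.17699552 428.01007706] tcp [ 60.08269811 402.11586543]
2171.5 ((322.8092956542969, 225.30413818359375), (59.803890228271484, 38.481624603271484), 23.96249008178711)
[[464. 131.]
 [552.  92.]
 [493. -42.]
 [407.  -2.]]
rect on z=36 ((479.1258850097656, 44.86347579956055), (144.20765686035156, 95.740966796875), 66.8521499633789)
```

View pics/scene_crop.png

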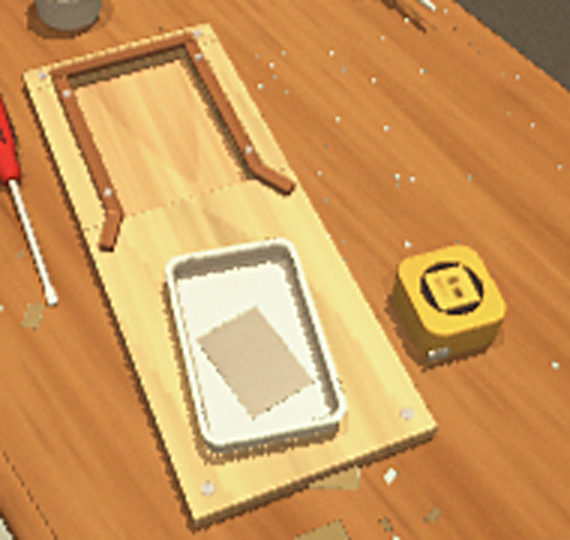

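View pics/top_crop.png

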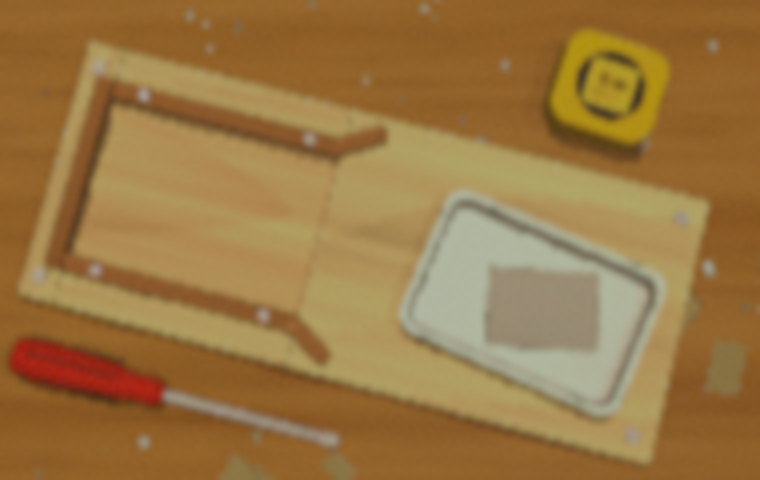

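The crops show the board corners, the batten screws and the tray clearly. In the top crop the corners are (90,41), (20,293), (652,463) and (708,202), and the batten screws are (143,95), (310,139), (263,315) and (95,270). Both views agree on the tray. Next I triangulate the board frame and heights.

Run:
```python
from bench import bot
from h import *
fs,ft=bot.grab_frame("scene"),bot.grab_frame("top")
T=lambda p:((p[0]+.5)/4-.5+190,(p[1]+.5)/4-.5+150)
S=lambda p:((p[0]+.5)/3-.5+190,(p[1]+.5)/3-.5+155)
pts={"farR":((20,293),(25,73)),"farF":((90,41),(208,24)),"nearF":((708,202),(435,428)),"nearR":((652,463),(195,516)),
"sFf":((143,95),(199,57)),"sFn":((310,139),(250,150)),"sRn":((263,315),(109,192)),"sRf":((95,270),(67,93)),
"pkN_F":((336,159),(248,180)),"pkN_R":((299,315),(121,216)),
"trayNF":((662,280),(342,415)),"trayNR":((602,415),(212,443)),"trayFR":((404,325),(170,262)),"trayFF":((460,192),(293,243))}
P={}
for k,(t,s) in pts.items():
    p,e=tri(ft,T(t),fs,S(s)); z=16 if k[:2] in("fa","ne","pk") else 24 if k[0]=="s" else 36
    a,b=plane(ft,T(t),z)[:2],plane(fs,S(s),z)[:2]; P[k]=(a+b)/2
    print(k,p.round(1),"gap",round(e,1),"top",a.round(1),"scene",b.round(1))
far=(P["farR"]+P["farF"])/2; near=(P["nearR"]+P["nearF"])/2
y=far-near; print("len",np.linalg.norm(y),"w",np.linalg.norm(P["farF"]-P["farR"]),np.linalg.norm(P["nearF"]-P["nearR"]))
y/=np.linalg.norm(y); x=np.array([y[1],-y[0]])
sm={k:P[k] for k in P if k[0]=="s"}
c=(far+near)/2+105*y; print("yaw dir",np.degrees(np.arctan2(y[1],y[0])),"pocket",c)
for k,v in P.items(): print(k,((v-c)@x).round(1),((v-c)@y).round(1))
```

```text
farR [481.7 366.3  12.3] gap 1.8 top [480.7 366. ] scene [481.2 362.6]
farF [646.6 327.8   8.9] gap 1.0 top [645.4 326.5] scene [641.8 321.8]
nearF [544.7 -71.8  11.1] gap 1.4 top [544.8 -70.7] scene [541.8 -72.7]
nearR [381.3 -30.8  18.7] gap 0.6 top [381.4 -31.6] scene [381.6 -29.8]
sFf [609.6 290.3  19.5] gap 0.7 top [608.4 290. ] scene [607.3 286.5]
sFn [582.1 182.1  20.7] gap 1.3 top [581.  182.5] scene [580.9 179.7]
sRn [469.4 210.6  21.2] gap 1.1 top [468.8 210.8] scene [469.  208.4]
sRf [496.  317.6  21.4] gap 0.6 top [495.6 317.4] scene [495.2 315.2]
pkN_F [569.9 165.7   9. ] gap 1.4 top [569.5 165.5] scene [565.7 161.6]
pkN_R [468.2 188.7  16.2] gap 2.7 top [469.4 188.1] scene [467.1 189.4]
trayNF [493.2 -36.   31.3] gap 1.6 top [493.5 -35.2] scene [490.6 -37.2]
trayNR [ 4.127e+02 -2.000e-01  2.650e+01] gap 4.9 top [410.8   3.1] scene [412.3  -4.7]
trayFR [465.1 122.7  36.4] gap 3.4 top [463.6 123.5] scene [466.8 122.2]
trayFF [548.4  87.5  31.8] gap 2.7 top [546.6  88.7] scene [547.6  84.8]
len 407.86338266750937 w 167.5002382224231 166.89089064707508
yaw dir 75.82043748773782 pocket [538.06090493 248.30135475]
farR -83.7 98.5
farF 83.7 99.4
nearF 83.4 -309.0
nearR -83.4 -308.9
sFf 57.9 55.8
sFn 58.1 -54.7
sRn -57.6 -54.5
sRf -58.0 55.5
pkN_F 49.4 -74.9
pkN_R -53.1 -74.8
trayNF 25.1 -287.1
trayNR -61.6 -272.5
trayFR -39.9 -139.5
trayFF 48.4 -154.4
```

The manual's scale: shifts go in m. Converting my numbers, -30 mm is -0.03, -28 mm is -0.028.

Emit:
{"op": "inch_along", "data": {"offsets": [{"tx":-0.028,"ty":-0.03,"aperture":40},{"tx":-0.028,"ty":-0.03,"aperture":40},{"tx":-0.028,"ty":-0.03,"aperture":40},{"tx":-0.028,"ty":-0.03,"aperture":40},{"tx":-0.028,"ty":-0.03,"aperture":40},{"tx":-0.028,"ty":-0.03,"aperture":40},{"tx":-0.028,"ty":-0.03,"aperture":40},{"tx":-0.028,"ty":-0.03,"aperture":40}]}}

```text
t: 1.3
tool_pos: [300.3, 268.1, 231.5]
tcp_rot: [0.124, 0.992, 0.0, 0.0]
force: [0.1, -0.2, -0.5]
width: 40.0
grasp_force: 0.0
```

Emit:
{"op": "inch_along", "data": {"offsets": [{"tx":-0.028,"ty":-0.03,"aperture":40},{"tx":-0.028,"ty":-0.03,"aperture":40},{"tx":-0.028,"ty":-0.03,"aperture":40},{"tx":-0.028,"ty":-0.03,"aperture":40},{"tx":-0.028,"ty":-0.03,"aperture":40},{"tx":-0.028,"ty":-0.03,"aperture":40},{"tx":-0.028,"ty":-0.03,"aperture":40},{"tx":-0.027,"ty":-0.03,"aperture":40}]}}

```text
t: 2.3
tool_pos: [457.1, -19.7, 231.4]
tcp_rot: [0.125, 0.992, 0.0, 0.0]
force: [0.2, 0.3, 0.2]
width: 39.8
grasp_force: 0.0
```

Emit:
{"op": "inch_along", "data": {"offsets": [{"tz":0.04,"turn":0.08,"aperture":40},{"tz":0.04,"turn":0.075,"aperture":40},{"tz":0.02,"aperture":40},{"aperture":40}]}}

```text
t: 2.8
tool_pos: [455.5, -18.4, 130.1]
tcp_rot: [0.201, 0.98, -0.0, -0.002]
force: [0.8, -0.2, 0.3]
width: 40.3
grasp_force: 0.0
```

Emit:
{"op": "inch_along", "data": {"offsets": [{"tx":0.003,"ty":-0.0005,"tz":0.03,"aperture":40},{"tz":0.03,"aperture":40},{"tz":0.02,"aperture":40},{"aperture":40}]}}

```text
t: 3.3
tool_pos: [453.6, -17.6, 51.3]
tcp_rot: [0.201, 0.98, -0.0, -0.0]
force: [-1.1, 0.9, 0.3]
width: 40.0
grasp_force: 0.0
```

Run:
```python
from bench import bot
from h import *
out=[]
fs,ft=bot.grab_frame("scene"),bot.grab_frame("top")
a=cv2.resize(fs["frame"][210:350,200:340,::-1],None,fx=4,fy=4,interpolation=cv2.INTER_CUBIC)[:,:400*1]
a=cv2.resize(fs["frame"][220:345,210:310,::-1],(400,500),interpolation=cv2.INTER_CUBIC)
b=cv2.resize(ft["frame"][170:295,280:380,::-1],(400,500),interpolation=cv2.INTER_CUBIC)
cv2.imwrite("pics/pre.png",np.hstack([a,b]))
p=bot.get_obs()["tool_pos"]; print(proj(fs,p),proj(ft,p))
```

```text
[283.00451146 291.39446933] [350.0313091  235.23636793]
```

View pics/pre.png

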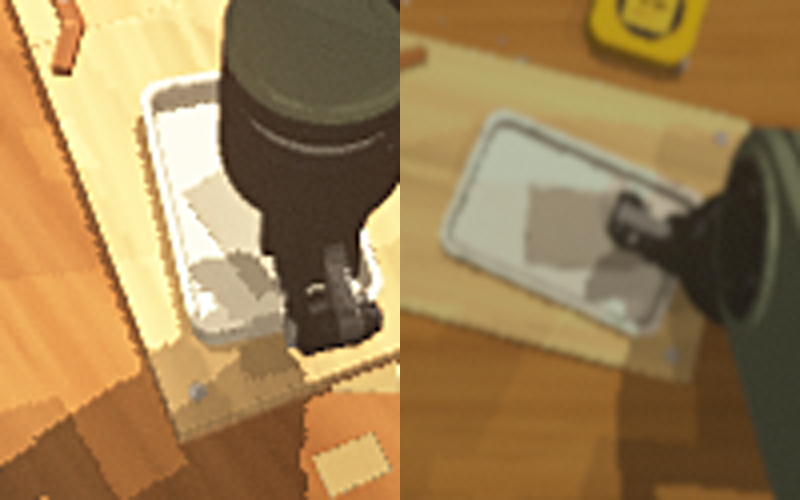

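The left half (scene view) shows the outer finger outside the near end wall, around (340,320). The right half (top view) shows the inner finger inside the tray, near (630,225). The fingers straddle the wall, so I go down and pinch.

Emit:
{"op": "inch_along", "data": {"offsets": [{"tz":0.012,"aperture":40},{"tz":0.012,"aperture":40},{"aperture":20},{"aperture":0},{"aperture":0},{"aperture":0},{"aperture":0}], "squeeze": 30}}

```text
t: 4.28
tool_pos: [453.5, -17.7, 27.4]
tcp_rot: [0.201, 0.98, -0.0, -0.0]
force: [-1.4, -0.3, 0.4]
width: 6.0
grasp_force: 27.2
```

Converted, 13 mm is 0.013, -6 mm is -0.006.

Emit:
{"op": "inch_along", "data": {"offsets": [{"turn":-0.05,"aperture":0},{"turn":-0.05,"aperture":0},{"turn":-0.055,"aperture":0},{"tx":-0.006,"ty":0.013,"aperture":0},{"tx":-0.006,"ty":0.013,"aperture":0},{"tx":-0.006,"ty":0.013,"aperture":0},{"aperture":0}]}}

```text
t: 5.15
tool_pos: [481.9, 17.0, 27.3]
tcp_rot: [0.124, 0.992, 0.0, 0.0]
force: [-0.4, 0.2, 1.4]
width: 5.8
grasp_force: 28.3
```

Create tr.py:
```python
from bench import bot
from h import *
y=np.array([.245,.9695]);x=np.array([.9695,-.245]);c=np.array([538.06,248.3])
def tray(z=36):
    for n in("scene","top"):
        f=bot.grab_frame(n); im=f["frame"][:,:,::-1]; hsv=cv2.cvtColor(im,cv2.COLOR_BGR2HSV)
        m=((hsv[:,:,1]<60)&(hsv[:,:,2]>110)).astype(np.uint8)
        # only on the board
        b=np.array([proj(f,[*(c+u*x+v*y),20]) for u,v in((-80,95),(80,95),(80,-305),(-80,-305))],np.int32)
        roi=np.zeros_like(m); cv2.fillPoly(roi,[b],1)
        cs,_=cv2.findContours(m*roi,cv2.RETR_EXTERNAL,cv2.CHAIN_APPROX_NONE)
        k=max(cs,key=cv2.contourArea)
        Q=np.array([plane(f,p,z)[:2]-c for p in k[:,0]]); B=np.c_[Q@x,Q@y].astype(np.float32)
        print(n,"board-frame rect",cv2.minAreaRect(B),"ext",B.min(0),B.max(0))
        # side edges by line fit
        for s,nm in((-1,"left"),(1,"right")):
            ymax=B[:,1].max(); e=B[(B[:,1]<ymax-20)&(B[:,1]>ymax-80)]; e=e[s*(e[:,0]-np.median(B[:,0]))>35]
            if len(e)>8:
                p=np.polyfit(e[:,1],e[:,0],1); print("  ",nm,"x at mid",np.polyval(p,ymax-50).round(1),"slope",p[0].round(3))
    p=bot.get_obs()["tool_pos"][:2]-c; print("tcp board",(p@x).round(1),(p@y).round(1))
if __name__=="__main__": import sys; tray(float(sys.argv[1]) if len(sys.argv)>1 else 36)
```

```bash
python3 tr.py
```

```text
scene board-frame rect ((-31.0075626373291, -157.30038452148438), (145.41290283203125, 56.627140045166016), 68.00062561035156) ext [ -45.989357 -230.18483 ] [ 21.447258 -98.857765]
top board-frame rect ((2.2953414916992188, -168.78134155273438), (140.967529296875, 95.42761993408203), 88.46375274658203) ext [ -46.463398 -238.4117  ] [ 51.286556 -98.25649 ]
   left x at mid -43.5 slope 0.041
   right x at mid 49.4 slope 0.034
tcp board 1.5 -239.0
```

Converted, 15 mm is 0.015, -0.5 mm is -0.0005.

Emit:
{"op": "inch_along", "data": {"offsets": [{"turn":-0.033,"aperture":0},{"tx":-0.0005,"ty":0.015,"aperture":0},{"tx":-0.0005,"ty":0.015,"aperture":0},{"tx":-0.0005,"ty":0.015,"aperture":0},{"tx":-0.0005,"ty":0.015,"aperture":0},{"tx":-0.0005,"ty":0.015,"aperture":0},{"aperture":0}]}}

```text
t: 6.12
tool_pos: [500.0, 90.0, 27.4]
tcp_rot: [0.108, 0.994, 0.001, 0.001]
force: [-0.5, 1.1, -0.1]
width: 6.0
grasp_force: 27.7
```

```bash
python3 tr.py
```

```text
scene board-frame rect ((-32.3592529296875, -87.40663146972656), (139.5220489501953, 53.181846618652344), 76.56211853027344) ext [ -47.69837 -156.61172] [  9.641981 -25.089405]
top board-frame rect ((0.6675643920898438, -87.81895446777344), (96.73920440673828, 128.9185028076172), 0.6048085689544678) ext [ -47.903217 -152.7204  ] [ 48.886852 -23.015886]
   right x at mid 43.2 slope 0.317
tcp board 1.8 -163.9
```

Converted, -0.5 mm is -0.0005, 13 mm is 0.013.

Emit:
{"op": "inch_along", "data": {"offsets": [{"tx":-0.0005,"ty":0.013,"aperture":0},{"tx":-0.0005,"ty":0.013,"aperture":0},{"tx":-0.0005,"ty":0.013,"aperture":0},{"tx":-0.0004,"ty":0.013,"aperture":0},{"tx":-0.0004,"ty":0.013,"aperture":0},{"tx":-0.0004,"ty":0.013,"aperture":0},{"aperture":0}]}}

```text
t: 7.1
tool_pos: [519.9, 166.1, 27.7]
tcp_rot: [0.108, 0.994, 0.001, 0.001]
force: [0.1, 4.4, 3.9]
width: 5.5
grasp_force: 27.9
```

```bash
python3 tr.py
```

Run:
```python
from bench import bot
from h import *
fs,ft=bot.grab_frame("scene"),bot.grab_frame("top")
a=cv2.resize(fs["frame"][150:250,190:290,::-1],(400,400),interpolation=cv2.INTER_CUBIC)
b=cv2.resize(ft["frame"][150:250,190:290,::-1],(400,400),interpolation=cv2.INTER_CUBIC)
cv2.imwrite("pics/mid.png",np.hstack([a,b]))
```

```text
scene board-frame rect ((-22.93206214904785, -17.40038299560547), (50.2479133605957, 122.22300720214844), 1.4898905754089355) ext [-48.689655 -78.991905] [ 1.729708 44.300953]
top board-frame rect ((0.19803619384765625, 5.714759826660156), (96.10516357421875, 96.35403442382812), 1.8316645622253418) ext [-47.61816  -43.919266] [47.809914 54.555958]
   right x at mid 31.8 slope 0.799
tcp board 2.6 -84.7
```

View pics/mid.png

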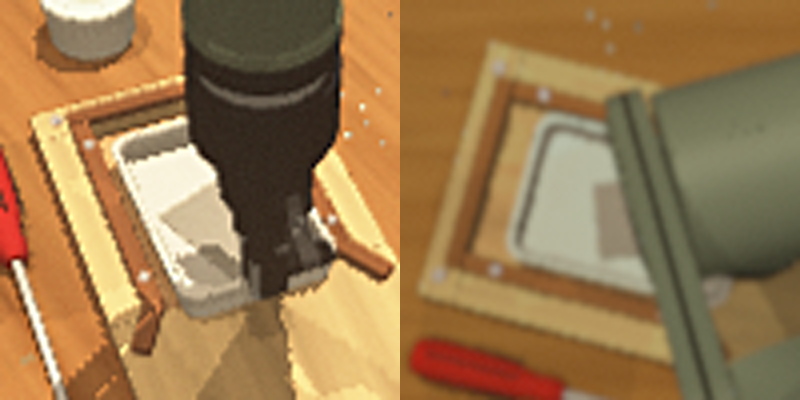

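The tray is inside the battens, its leading end around (545,185) in the right-hand view, with about 17 mm left to go. The contact forces are small.

Emit:
{"op": "inch_along", "data": {"offsets": [{"ty":0.006,"aperture":0},{"tx":-0.0002,"ty":0.006,"aperture":0},{"ty":0.0045,"aperture":0},{"aperture":0}]}}

```text
t: 7.8
tool_pos: [522.0, 180.0, 26.8]
tcp_rot: [0.108, 0.994, -0.0, -0.001]
force: [-0.5, 0.3, -0.1]
width: 5.7
grasp_force: 29.2
```

```bash
python3 tr.py 30
```

```text
scene board-frame rect ((-23.0231876373291, 1.0965728759765625), (50.291099548339844, 122.73289489746094), 0.10824688524007797) ext [-48.262367 -60.296192] [ 2.0926414 62.446575 ]
   right x at mid 0.5 slope -0.124
top board-frame rect ((-0.5596733093261719, 26.786935806274414), (97.26217651367188, 85.67119598388672), 1.9545422792434692) ext [-48.021523 -17.541523] [47.17221 70.60689]
   right x at mid 19.3 slope 1.149
tcp board 1.3 -70.1
```

Converted, -20 mm is -0.02, 2 mm is 0.002.

Emit:
{"op": "inch_along", "data": {"offsets": [{"ty":0.002,"aperture":0},{"aperture":0},{"aperture":12},{"aperture":20},{"aperture":20},{"tz":-0.02,"aperture":20},{"tz":-0.03,"aperture":20},{"tz":-0.05,"aperture":20}]}}

```text
t: 8.9
tool_pos: [521.8, 181.6, 126.9]
tcp_rot: [0.108, 0.994, -0.001, -0.002]
force: [0.2, -0.5, -0.6]
width: 20.1
grasp_force: 0.0
```

Emit:
{"op": "inch_along", "data": {"offsets": [{"ty":-0.06,"tz":-0.03,"aperture":20},{"ty":-0.06,"aperture":20},{"ty":-0.06,"aperture":20},{"ty":-0.06,"aperture":20},{"aperture":20}]}}

```text
t: 9.52
tool_pos: [471.1, -51.6, 155.4]
tcp_rot: [0.111, 0.994, -0.0, -0.0]
force: [0.4, 1.2, 0.2]
width: 19.7
grasp_force: 0.0
```

```bash
python3 tr.py 26
```

Run:
```python
from bench import bot
from h import *
fs,ft=bot.grab_frame("scene"),bot.grab_frame("top")
a=cv2.resize(fs["frame"][150:250,190:290,::-1],(400,400),interpolation=cv2.INTER_CUBIC)
b=cv2.resize(ft["frame"][150:250,190:290,::-1],(400,400),interpolation=cv2.INTER_CUBIC)
cv2.imwrite("pics/rel.png",np.hstack([a,b]))
```

```text
scene board-frame rect ((-0.3630218505859375, -4.3121795654296875), (96.00746154785156, 145.46852111816406), 0.5960924029350281) ext [-48.76244 -77.10087] [47.927135 68.39413 ]
   left x at mid -47.6 slope -0.006
   right x at mid 45.6 slope -0.012
top board-frame rect ((0.1775054931640625, -1.1410751342773438), (97.75977325439453, 146.81849670410156), 0.7612512707710266) ext [-49.166992 -74.75816 ] [49.64669  72.711464]
   left x at mid -47.4 slope -0.007
   right x at mid 47.7 slope -0.014
tcp board 8.9 -304.1
```

View pics/rel.png

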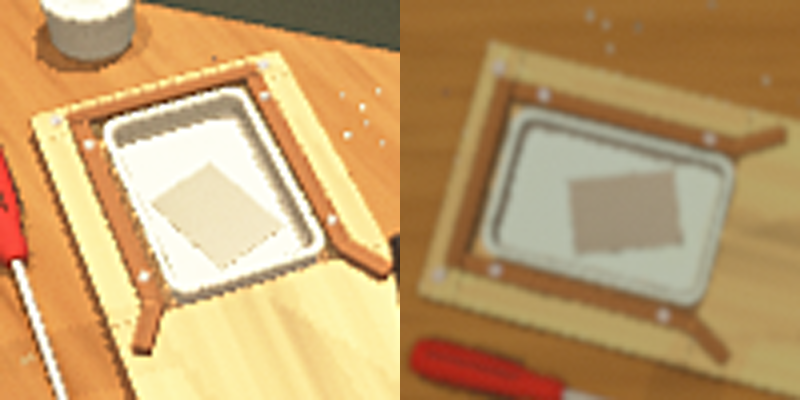

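The tray appears to sit in the pocket, with its near rim around (240,285) on the left and (715,230) on the right. I check the rim height at each end before trusting that.

Run:
```python
from bench import bot
from h import *
from tr import x,y,c
F={}
for n in("scene","top"):
    f=bot.grab_frame(n); hsv=cv2.cvtColor(f["frame"][:,:,::-1],cv2.COLOR_BGR2HSV)
    F[n]=f
    # subpixel edge: saturation profile along board y lines at z=26 (rim) and board references at z=16/24
    S=cv2.GaussianBlur(hsv[:,:,1].astype(np.float32),(3,3),0)
    res={}
    for nm,v0,v1,z in(("near",-90,-66,26),("far",66,80,26),("boardFar",90,112,16),):
        out=[]
        for u in np.linspace(-30,30,25):
            vs=np.arange(v0,v1,.25); uv=np.array([proj(f,[*(c+u*x+v*y),z]) for v in vs],np.float32)
            s=cv2.remap(S,uv[None,:,0],uv[None,:,1],cv2.INTER_LINEAR)[0]
            V=cv2.remap(hsv[:,:,2].astype(np.float32),uv[None,:,0],uv[None,:,1],cv2.INTER_LINEAR)[0]
            g=np.gradient(cv2.GaussianBlur(s[None],(9,1),0)[0]); out.append(vs[np.argmax(abs(g))])
        res[nm]=(np.median(out),np.std(out).round(1))
    print(n,res)
f=F["scene"]["frame"][210:240,215:285,::-1]
a=cv2.resize(f,(700,300),interpolation=cv2.INTER_CUBIC)
b=cv2.resize(F["top"]["frame"][170:240,255:285,::-1],(257,600),interpolation=cv2.INTER_CUBIC)
cv2.imwrite("pics/near.png",a)
```

```text
scene {'near': (np.float64(-76.0), np.float64(0.5)), 'far': (np.float64(69.5), np.float64(0.7)), 'boardFar': (np.float64(92.5), np.float64(3.0))}
top {'near': (np.float64(-75.25), np.float64(0.7)), 'far': (np.float64(74.0), np.float64(0.6)), 'boardFar': (np.float64(103.25), np.float64(0.6))}
```

View pics/near.png

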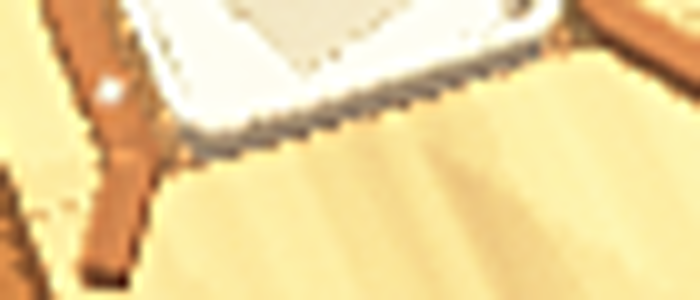

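Emit:
{"op": "inch_along", "data": {"offsets": [{"tx":0.0008,"ty":0.0585,"aperture":0},{"tx":0.0008,"ty":0.0585,"aperture":0},{"tx":0.0008,"ty":0.0585,"aperture":0},{"tx":0.0007,"ty":0.0585,"aperture":0},{"tz":0.04,"aperture":0},{"tz":0.04,"aperture":0},{"tz":0.03,"aperture":0},{"aperture":0}]}}

```text
t: 10.82
tool_pos: [517.5, 181.5, 43.1]
tcp_rot: [0.107, 0.994, -0.001, -0.003]
force: [-0.1, -0.0, 0.1]
width: 0.2
grasp_force: 0.0
```

Emit:
{"op": "inch_along", "data": {"offsets": [{"tz":0.005,"aperture":0},{"tz":0.005,"aperture":0},{"tz":0.002,"aperture":0},{"aperture":0}]}}

```text
t: 11.32
tool_pos: [519.6, 180.7, 33.6]
tcp_rot: [0.108, 0.994, 0.0, 0.0]
force: [0.2, -0.9, 0.2]
width: -0.3
grasp_force: 0.0
```

Converted, 3 mm is 0.003.

Emit:
{"op": "inch_along", "data": {"offsets": [{"tz":0.003,"aperture":0},{"aperture":0}]}}

```text
t: 11.58
tool_pos: [519.4, 180.7, 30.1]
tcp_rot: [0.108, 0.994, -0.0, -0.0]
force: [0.4, -0.6, 0.3]
width: 0.4
grasp_force: 0.0
```

Emit:
{"op": "inch_along", "data": {"offsets": [{"tz":0.0025,"aperture":0},{"aperture":0}]}}

```text
t: 11.82
tool_pos: [519.3, 180.7, 27.6]
tcp_rot: [0.108, 0.994, -0.0, -0.0]
force: [0.6, -0.1, -0.4]
width: 0.0
grasp_force: 0.0
```

Emit:
{"op": "inch_along", "data": {"offsets": [{"tz":0.002,"aperture":0},{"aperture":0}]}}

```text
t: 12.08
tool_pos: [519.6, 180.8, 26.2]
tcp_rot: [0.108, 0.994, 0.0, 0.0]
force: [-0.7, -0.1, 4.1]
width: -0.2
grasp_force: 1.7
```

Emit:
{"op": "inch_along", "data": {"offsets": [{"tz":0.0015,"aperture":0},{"aperture":0}]}}

```text
t: 12.32
tool_pos: [519.6, 180.7, 25.9]
tcp_rot: [0.108, 0.994, 0.0, 0.0]
force: [-2.8, -2.5, 13.8]
width: 0.0
grasp_force: 6.7
```

Contact came at z = 26.2 and was rigid, so the rim is exactly at its home height and the tray is flat on the pocket floor. I withdraw and hand in.

Emit:
{"op": "inch_along", "data": {"offsets": [{"tz":-0.01,"aperture":0},{"tz":-0.04,"aperture":0},{"tz":-0.05,"aperture":0},{"ty":-0.05,"tz":-0.02,"aperture":0},{"ty":-0.06,"aperture":0},{"ty":-0.06,"aperture":0},{"ty":-0.06,"aperture":0},{"aperture":0}]}}

```text
t: 13.32
tool_pos: [469.0, -47.0, 144.4]
tcp_rot: [0.111, 0.994, -0.0, -0.0]
force: [0.6, 0.7, 0.4]
width: 0.3
grasp_force: 0.0
```

```bash
python3 tr.py 26 && python3 -c "
from bench import bot
print(bot.job_done())"
```

```text
scene board-frame rect ((-0.3630218505859375, -4.3121795654296875), (96.00746154785156, 145.46852111816406), 0.5960924029350281) ext [-48.76244 -77.10087] [47.927135 68.39413 ]
   left x at mid -47.6 slope -0.006
   right x at mid 45.8 slope -0.016
top board-frame rect ((0.19829177856445312, -1.2462997436523438), (97.52501678466797, 146.6634521484375), 0.6616169810295105) ext [-48.886826 -74.75816 ] [49.64669 72.34702]
   left x at mid -47.4 slope -0.011
   right x at mid 47.8 slope -0.01
tcp board 5.8 -300.2
the job is handed in; nothing more can be done
None
```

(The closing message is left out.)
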